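# Clear up after lunch: bread to the basket, glasses to the tray, scraps to the bowl

## Task

Lunch is over: sort what is left lying on the table. Lay both bread rolls flat on the floor of the wicker bread basket, stand both tumblers upright on the black tray, and put the squeezed lemon half into the white scraps bowl. Do not knock a tumbler over, and leave the olive dish and the salt cellar where they stand.

Things in the scene. Friction and masses are not known exactly. Their poses are not given: they have to be found in the camera images.
- basket: Rectangular wicker bread basket, brown, empty, open on top, does not shift. Outside about 145 (its x) by 182 (its y) mm over the weave, 55 mm high; inside 124 (x) by 160 (y) mm, the floor 6 mm above the table, walls upright. Origin: centre of its underside, on the table. Room for two rolls next to each other along its y
- tray: Small black rectangular serving tray, empty, does not shift: 135 (its x) by 210 (its y) mm outside, inside 125 by 200 mm, the floor 5 mm above the table, with a rim 16 mm high all round. Origin: centre of its underside, on the table
- scraps_bowl: Round white bowl for scraps, with a few olive stones on its floor, does not shift: 154 mm wide at the rim, 50 mm high, floor 6 mm above the table and about 92 mm wide, sides flaring outwards. Origin: centre of its underside, on the table
- pale_roll: Round bread roll, golden crust with a pale cross cut in the top, firm: 62 mm wide (widest 10 mm above its underside), 42 mm high, domed, flat underside, about 60 g. Origin: centre of its underside; z up
- seeded_roll: Round bread roll, dark brown with pale seeds on top, firm: same shape and size as the pale roll (62 mm wide, 42 mm high). Origin: centre of its underside; z up
- amber_tumbler: Amber glass tumbler, empty, standing mouth up: 72 mm high, 54 mm wide at the foot, 60 mm at the rim, wall 3.5 mm, about 140 g. Origin: centre of its underside; z up through the mouth. 
- green_tumbler: Green glass tumbler, empty, standing mouth up: 72 mm high, 54 mm wide at the foot, 60 mm at the rim, wall 3.5 mm, about 140 g. Origin: centre of its underside; z up through the mouth. 
- lemon_half: Half a squeezed lemon, cut face up, yellow rind with pale flesh: 58 mm wide in a straight band from 18 to 27 mm above its underside, narrowing below to a flat foot 32 mm wide, 28 mm high, about 50 g, firm. Origin: centre of its underside; z up
- olive_dish: Small blue round dish with green olives, to be left alone: 80 mm wide, 36 mm high, loose. Origin: centre of its underside
- salt_cellar: Small round wooden salt cellar with a knobbed lid, to be left alone: 50 mm wide, 45 mm high, loose. Origin: centre of its underside. (A brass tealight of 46 mm width and 28 mm height stands about as far out on the other side of the middle; tall bottles, plates and loaves stand only at the far and outer edges of the table)
There are look-alikes about, which are no part of the job. What is shaped like the seeded_roll but turquoise is not meant.

How it is judged (in metres and radians):
At the end, for the whole second after the job is handed in: Both rolls lie flat on the floor of the basket (within 0.3 rad and 10 mm); both tumblers stand on the floor of the tray inside its rim, upright within 0.1 rad; the lemon half lies in the scraps bowl within 60 mm of its axis, its underside under 45 mm above the table; all at rest (x of pale_roll in the frame of basket between -0.045 and 0.045 m and y of pale_roll in the frame of basket between -0.07 and 0.07 m and z of pale_roll in the frame of basket between -0.002 and 0.016 m and angle between each of pale_roll, seeded_roll's own z axis and vertical below 0.3 rad and x of seeded_roll in the frame of basket between -0.045 and 0.045 m and y of seeded_roll in the frame of basket between -0.07 and 0.07 m and z of seeded_roll in the frame of basket between -0.002 and 0.016 m and x of amber_tumbler in the frame of tray between -0.05 and 0.05 m and y of amber_tumbler in the frame of tray between -0.085 and 0.085 m and z of amber_tumbler in the frame of tray between -0.002 and 0.01 m and angle between each of amber_tumbler, green_tumbler's own z axis and vertical below 0.1 rad and x of green_tumbler in the frame of tray between -0.05 and 0.05 m and y of green_tumbler in the frame of tray between -0.085 and 0.085 m and z of green_tumbler in the frame of tray between -0.002 and 0.01 m and horizontal distance between lemon_half and scraps_bowl below 0.06 m and z of lemon_half in the frame of scraps_bowl between 0 and 0.045 m and linear speed of each of pale_roll, seeded_roll, amber_tumbler, green_tumbler, lemon_half below 0.02 m/s); the robot touches nothing.
It fails at once if a tumbler is tipped by more than 45 degrees (angle between any of amber_tumbler, green_tumbler's own z axis and vertical above 0.785 rad).
It fails at once if the olive dish or the salt cellar is moved by more than 30 mm (distance of any of olive_dish, salt_cellar from where it was at the start of the episode above 0.03 m).
It also fails if it takes over 128 s, if anything falls off the work surface, if the arm or the gripper's body presses on something with over 40 N, if the wrist force passes 120 N, or if a joint passes its speed limit or range.

## Robot

A 6-joint arm with a two-finger parallel gripper is mounted at the origin on the work surface. World frame = base frame: x ahead of the robot, y to its left, z up, the work surface at z = 0. Lengths are in m, angles in degrees, forces in N, time in s.
With the tool pointing down it reaches from about 0.3 to 0.75 m from the base axis. Payload 8.5 kg.
Tool frame: the origin (TCP) lies midway between the tips of the shut fingers; the grasp point (between the pads) lies 19 mm behind it; z points along the fingers, y is the line along which they close (so a half turn about z gives the same grasp; the last joint's range is limited). The gripper opens to 88 mm and grips with 3 to 60 N. Pads are 18 mm wide; open, the fingers measure 123 mm over their backs; the gripper's body (75 mm by 187 mm) begins 45 mm behind the grasp point.
Start: joints at [-77.424, 21.807, 74.336, -0, 83.858, -12.336], TCP at [0.232, -0.499, 0.239] pointing down, gripper open.
Joint ranges: [-178.18, 178.18], [-50.72, 133.34], [12.68, 142.11], [-81.47, 261.47], [9.98, 163.14], [-165.26, 165.26]. Speed limits (degrees/s): [136.94, 136.94, 180, 180, 180, 180].

## Interface

Orientations are given as a 3x3 rotation matrix whose columns are the frame's x, y, z axes.
In Python, from bench import * gives the robot as it stands.
- The arm moves only by the shell command python3 -m crank 'ROWS' [FORCE]. ROWS is JSON, a list of rows, each a list of 3 entries, a list of its own where there are three numbers: the shift along the tool's x, y, z in units of 1000 mm (1.0 is 1000 mm), then the turn, a rotation vector about the tool's x, y, z in units of pi rad (1.0 is pi rad), then the closure, from 0 (fully open) to 1 (shut). In form: [[[x, y, z], [rx, ry, rz], hand], ...]. A call has 1 to 12 rows; each row is the pose to reach, as a shift and turn from the pose commanded when the call began, along the tool's axes at that moment, turning the shorter way round; what a row does not reach only later rows make up. A row lasts 1/12 s, in which the tool goes at most 41.7 mm and 7.16 degrees, less where a joint would pass 70% of its speed; a pose out of reach is approached as far as the arm can. A call with a number of a shift or a turn outside -1 to 1 is refused whole. A call with a gripper value outside its range is refused whole. The fingers move at their own pace and stop on an object; FORCE is the grip in N (left out, the last holds). Time passes only in rows, so rows that repeat a pose let the fingers close. It gives the time, the measured TCP pose, the force, the opening and the grip force at its end, in the units of the state.
- sense(): the state, without advancing time (a new reading comes with each control period).
- snapshot(name): name is "scene" or "top" or "wrist"; returns the picture (400x640x3 uint8, red, green, blue); there is no depth.
- camera_model(name): a dict with "intrinsics" (3x3 intrinsics, pixels), "k1" (the pictures are not rectified: a ray, as slopes to the right and down, at radius r is drawn at 1 + k1 r^2 times it, then the intrinsics apply), "R" (3x3) and "t" (3): a world point X has camera coordinates R X + t. Camera axes: x right, y down, z forward; pixel columns grow to the right and rows downward; lengths in m; the calibration is good to about 2 mm. A picture is of the moment at which its call begins: read the wrist's pose just before it. camera_model takes no time and is no camera call; for the wrist camera it gives the pose at the moment of the call.
- hand_in(): hands the job in; it is judged then, once.
The state is a dict: "clock": time; "q": joint angles; "joint_vel": joint speeds; "tau": joint torques, N m; "tcp_pos": TCP position; "orientation": TCP orientation; "ft_force": force on the tool from outside, world axes, zero at the start; "wrist_torque": the same for the moment, N m; "finger_gap": finger opening in m; "gripper_force": force on a finger pad.
Only numpy, scipy, OpenCV 4.12 (cv2) and the standard library are available. Lean on these libraries where they do the work, as an engineer would, in place of code of your own. Each camera call takes 0.05 s, during which the arm holds its last target. There are 200 camera calls.

## Working session

There is one attempt and no reset: what is moved stays moved. The work goes in short steps, Python scripts to look and compute and a shell command to move; the robot and the scene stay as the last step left them, time stands still between calls to the robot, and variables do not carry over. Pictures are saved under pics/ and viewed, at most 14 in all, crops included, and the job is handed in when it is done.

```bash
ls; mkdir -p pics
python3 - <<'E'
from bench import *
import cv2,numpy as np
s=sense();print(s['clock'],s['tcp_pos'],s['orientation'],s['finger_gap'])
for n in ("scene","top"):
    c=camera_model(n);print(n,np.round(c['intrinsics'],1).tolist(),c['k1'],np.round(c['R'],3).tolist(),np.round(c['t'],3).tolist())
    cv2.imwrite(f'pics/{n}0.png',snapshot(n)[:,:,::-1])
E
```

```text
pics
0.0 [ 0.23159678 -0.49856393  0.23816783] [[ 9.06975669e-01  4.21182918e-01 -2.92096624e-04]
 [ 4.21182908e-01 -9.06974704e-01  1.35824465e-03]
 [ 3.07145195e-04 -1.35492095e-03 -9.99999035e-01]] 0.08788830866109312
scene [[471.2, 0.0, 320.2], [0.0, 471.2, 202.4], [0.0, 0.0, 1.0]] -0.14484163812346135 [[0.66, 0.751, -0.009], [0.619, -0.55, -0.561], [-0.426, 0.365, -0.828]] [-0.314, -0.268, 1.327]
top [[383.6, 0.0, 322.2], [0.0, 383.6, 200.9], [0.0, 0.0, 1.0]] 0.03252369259666508 [[-0.002, -1.0, 0.03], [-0.991, -0.002, -0.134], [0.134, -0.03, -0.991]] [-0.009, 0.495, 0.76]
```

View pics/top0.png

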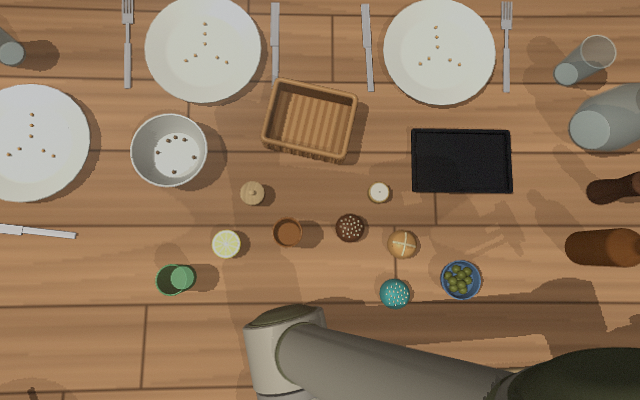

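View pics/scene0.png

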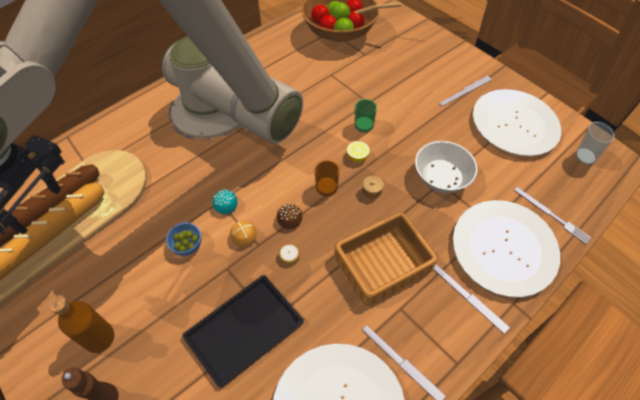

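The top view shows the basket at (310,118), the tray at (461,160), the bowl at (169,150) and the lemon at (226,244). The amber tumbler is at (288,232), the green tumbler at (176,280), the pale roll at (403,244), the olive dish at (461,280) and the salt cellar at (252,193).

There are two candidates for the seeded roll: the dark brown one at (349,228) and the turquoise one at (395,293). The description says dark brown with pale seeds, so it is the one at (349,228). I'll confirm that in a crop.

```bash
cat > h.py <<'E'
from bench import *
import cv2,numpy as np
def ray(n,uv,cm=None):
    c=cm or camera_model(n);K=np.array(c['intrinsics']);R=np.array(c['R']);t=np.array(c['t'])
    d=cv2.undistortPoints(np.array(uv,float).reshape(-1,1,2),K,np.array([c['k1'],0,0,0,0.]))[:,0]
    return -R.T@t,np.c_[d,np.ones(len(d))]@R
def plane(n,uv,z,cm=None):
    o,d=ray(n,uv,cm);return o+d*((z-o[2])/d[:,2])[:,None]
def proj(n,P,cm=None):
    c=cm or camera_model(n);
    return cv2.projectPoints(np.array(P,float).reshape(-1,3),cv2.Rodrigues(np.array(c['R']))[0],np.array(c['t']),np.array(c['intrinsics']),np.array([c['k1'],0,0,0,0.]))[0][:,0]
E
python3 - <<'E'
from h import *
im=cv2.imread('pics/top0.png')
cv2.imwrite('pics/crop1.png',cv2.resize(im[170:310,150:480],None,fx=2.4,fy=2.4,interpolation=cv2.INTER_CUBIC))
hsv=cv2.cvtColor(im,cv2.COLOR_BGR2HSV)
for n,(u,v) in dict(lemon=(226,244),amber=(288,232),seed=(349,228),pale=(403,244),green=(176,280),turq=(395,293),salt=(252,193),wood=(320,265),bask=(310,118)).items(): print(n,hsv[v,u],plane('top',[u,v],0.02).round(3))
E
```

```text
lemon [ 60   1 194] [[0.408 0.188 0.02 ]]
amber [ 14 160 134] [[0.432 0.061 0.02 ]]
seed [ 13 137  95] [[ 0.44  -0.066  0.02 ]]
pale [ 25  57 179] [[ 0.407 -0.178  0.02 ]]
green [ 59  70 152] [[0.336 0.285 0.02 ]]
turq [ 88 132 153] [[ 0.308 -0.158  0.02 ]]
salt [ 18  96 175] [[0.514 0.137 0.02 ]]
wood [ 15 112 177] [[ 0.364 -0.005  0.02 ]]
bask [ 16 126 172] [[0.678 0.016 0.02 ]]
```

View pics/crop1.png

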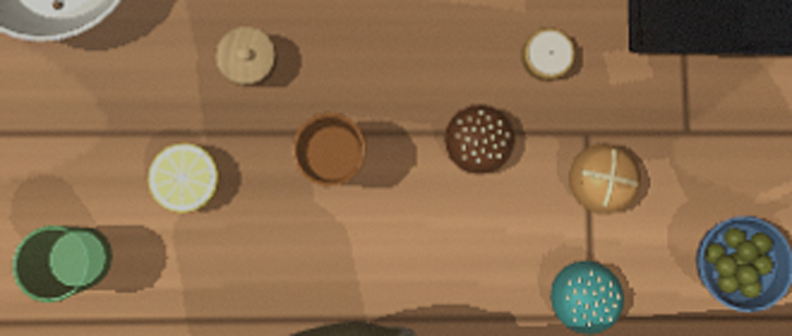

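The crop confirms it: the brown roll with seeds is at full-image (350,228), and the turquoise look-alike is at (395,293). The pale roll is at (402,244). The amber tumbler's rim centre is near (288,232) and the green one's near (171,280), with its foot disc at (182,278).

```bash
cat > det.py <<'E'
from h import *
def mask(im,lo,hi): return cv2.inRange(cv2.cvtColor(im,cv2.COLOR_BGR2HSV),np.array(lo),np.array(hi))
def blob(m,uv,r=45,close=5):
    w=np.zeros_like(m);cv2.circle(w,tuple(map(int,uv)),r,255,-1);m=m&w
    m=cv2.morphologyEx(m,cv2.MORPH_CLOSE,np.ones((close,close),np.uint8));m=cv2.morphologyEx(m,cv2.MORPH_OPEN,np.ones((3,3),np.uint8))
    cs=cv2.findContours(m,cv2.RETR_EXTERNAL,cv2.CHAIN_APPROX_NONE)[0]
    return cv2.convexHull(max(cs,key=cv2.contourArea))[:,0]
E
python3 - <<'E'
from det import *
im=cv2.imread('pics/top0.png');sc=cv2.imread('pics/scene0.png')
def circ(tag,hull,z,cam='top'):
    P=plane(cam,hull,z)[:,:2].astype(np.float32);(c,r)=cv2.minEnclosingCircle(P);e=cv2.fitEllipse(P)
    print(tag,'mec',np.round(c,4),round(2*r,4),'ell',np.round(e[0],4),np.round(e[1],4));return c
S=lambda n,lo,hi,uv,z,r=30,im=im,cam='top':circ(n,blob(mask(im,lo,hi),uv,r),z,cam)
S('lemon',(20,30,0),(45,255,255),(226,244),.025,22)
S('seed',(0,0,0),(18,255,112),(349,228),.012,20)
S('pale',(17,118,60),(28,255,255),(402,244),.012,22)
S('green(all)',(40,60,20),(85,255,255),(176,280),.072)
S('olive',(95,80,0),(125,255,255),(461,280),.036)
S('salt',(17,60,120),(28,115,255),(252,193),.03,16)
S('bowl',(0,0,60),(179,60,255),(169,150),.05,44)
S('tray',(0,0,0),(179,255,60),(461,160),.016,70)
h=blob(mask(im,(0,0,0),(179,255,50)),(461,160),70);P=plane('top',h,.016)[:,:2].astype(np.float32);print('trayrect',cv2.minAreaRect(P))
# tumblers: gradient maps
for n,uv,r in(('amber',(288,233),20),):
    for T in (130,140,150): S('amber%d'%T,(5,135,0),(18,255,T),uv,.072,r)
sS=[('lemon',(20,100,0),(40,255,255),(358,152),.025,22),('pale',(17,150,60),(28,255,255),(243,234),.02,18),('seed',(0,0,0),(18,255,100),(289,215),.02,20),('salt',(17,60,100),(28,150,255),(373,186),.03,15)]
for n,lo,hi,uv,z,r in sS: S('scene '+n,lo,hi,uv,z,r,sc,'scene')
a=cv2.resize(im[65:200,245:375],None,fx=4,fy=4,interpolation=cv2.INTER_CUBIC)
cv2.imwrite('pics/crop2.png',a)
E
```

```text
lemon mec [0.408  0.1873] 0.0602 ell [0.4083 0.1872] [0.0587 0.0599]
seed mec [ 0.4433 -0.0718] 0.071 ell [ 0.4414 -0.0712] [0.0605 0.0712]
pale mec [ 0.4066 -0.1774] 0.0565 ell [ 0.4061 -0.1757] [0.0497 0.0588]
green(all) mec [0.346  0.2684] 0.0705 ell [0.3431 0.2688] [0.0543 0.071 ]
olive mec [ 0.3358 -0.2874] 0.0795 ell [ 0.3355 -0.2878] [0.0759 0.0789]
salt mec [0.5128 0.1368] 0.0502 ell [0.5128 0.1365] [0.0492 0.0493]
bowl mec [0.5977 0.3022] 0.1542 ell [0.5977 0.3021] [0.1533 0.1535]
tray mec [ 0.5859 -0.3093] 0.2514 ell [ 0.5852 -0.3096] [0.1979 0.263 ]
trayrect ((0.5868278741836548, -0.30953577160835266), (0.2153894603252411, 0.13945575058460236), 89.6732406616211)
amber130 mec [0.4295 0.0593] 0.0623 ell [0.4302 0.0588] [0.0577 0.0609]
amber140 mec [0.4295 0.0595] 0.0626 ell [0.4302 0.0596] [0.0583 0.0606]
amber150 mec [0.4295 0.0595] 0.0626 ell [0.4298 0.06  ] [0.0597 0.0604]
scene lemon mec [0.4094 0.1865] 0.0682 ell [0.409  0.1868] [0.0586 0.0685]
scene pale mec [ 0.3986 -0.1641] 0.038 ell [ 0.399  -0.1615] [0.0235 0.037 ]
scene seed mec [ 0.4517 -0.0759] 0.0703 ell [ 0.449  -0.0752] [0.0568 0.0705]
scene salt mec [0.5113 0.1367] 0.047 ell [0.5118 0.1369] [0.0443 0.0468]
```

View pics/crop2.png

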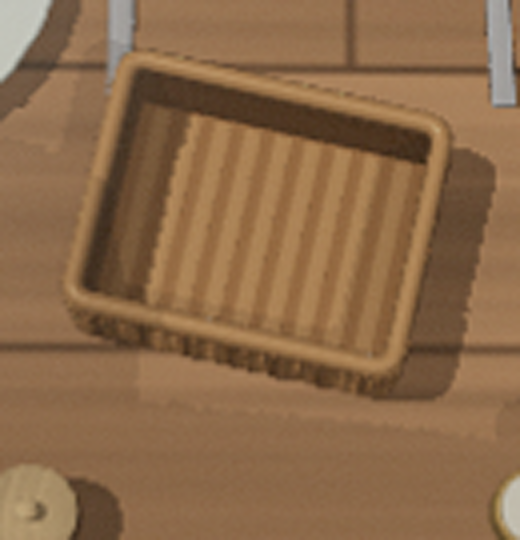

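The basket's rim corners in the crop are TL(126,55), TR(452,125), BR(388,378) and BL(65,300), so it is turned about 12°. The lemon, salt, bowl, olive, tray and amber sizes match the description. Next come hand-picked circle centres for the rolls and the green tumbler, plus the first move.

```bash
python3 - <<'E'
from h import *
c=np.array([(126,55),(452,125),(388,378),(65,300)])/4+[245-.375,65-.375]
P=plane('top',c,.052)[:,:2];print('basket',P.mean(0),[np.linalg.norm(P[i]-P[i-1]).round(3) for i in range(4)],np.degrees(np.arctan2(*( (P[0]+P[3]-P[1]-P[2])[::-1]))))
yc=(P[0]+P[3]-P[1]-P[2]);yc/=np.linalg.norm(yc);print('slots',P.mean(0)+.037*yc,P.mean(0)-.037*yc)
print('pale',plane('top',(402.1,244.2),.012),'seed',plane('top',(350,227.5),.012))
print('green rim',plane('top',(170.6,279.8),.072),'foot',plane('top',(182.5,277.7),.005))
print('scene check',proj('scene',[(.407,-.175,.02),(.441,-.0665,.02),(.337,.275,.072)]))
E
python3 -m crank '[[[0,0,0],[0,0,-0.04],0],[[0,0,0],[0,0,-0.08],0],[[0,0,0],[0,0,-0.12],0],[[0,0,0],[0,0,-0.16],0],[[0,0,0],[0,0,-0.2],0]]' 30
```

```text
basket [0.66628202 0.01786443] [np.float64(0.135), np.float64(0.175), np.float64(0.14), np.float64(0.17)] 77.2067612399687
slots [0.67447506 0.05394592] [ 0.65808898 -0.01821706]
pale [[ 0.4067352  -0.17770347  0.012     ]] seed [[ 0.44175039 -0.06847356  0.012     ]]
green rim [[0.3399535  0.27716416 0.072     ]] foot [[0.33954641 0.27706145 0.005     ]]
scene check [[242.80241048 232.49752744]
 [288.81714673 215.3454626 ]
 [363.76649379 106.44691154]]
clock: 0.52
tcp_pos: [0.2316, -0.4986, 0.2384]
orientation: [[0.484, 0.875, -0.0], [0.875, -0.484, 0.001], [0.001, -0.001, -1.0]]
ft_force: [0.3, 0.2, -0.4]
finger_gap: 0.0879
gripper_force: 0.0
```

```bash
python3 -m crank '[[[0.29,-0.05,0],[0,0,-0.1616],0],[[0.29,-0.05,0],[0,0,-0.1616],0],[[0.29,-0.05,0],[0,0,-0.1616],0],[[0.29,-0.05,0],[0,0,-0.1616],0],[[0.29,-0.05,0],[0,0,-0.1616],0],[[0.29,-0.05,0],[0,0,-0.1616],0],[[0.29,-0.05,0],[0,0,-0.1616],0],[[0.29,-0.05,0],[0,0,-0.1616],0],[[0.29,-0.05,0],[0,0,-0.1616],0],[[0.29,-0.05,0],[0,0,-0.1616],0]]'
```

```text
clock: 1.35
tcp_pos: [0.3299, -0.2218, 0.2388]
orientation: [[0.003, 1.0, -0.0], [1.0, -0.003, -0.0], [-0.0, -0.0, -1.0]]
ft_force: [-0.3, -1.1, -0.1]
finger_gap: 0.0881
gripper_force: 0.0
```

```bash
python3 -m crank '[[[0.281,0.1,0],[0,0,0],0],[[0.281,0.1,0],[0,0,0],0],[[0.281,0.1,0],[0,0,0],0],[[0.281,0.1,0],[0,0,0],0],[[0.281,0.1,0],[0,0,0],0],[[0.281,0.1,0],[0,0,0],0],[[0.281,0.1,0],[0,0,0],0],[[0.281,0.1,0],[0,0,0],0],[[0.281,0.1,0.04],[0,0,0],0],[[0.281,0.1,0.08],[0,0,0],0],[[0.281,0.1,0.1],[0,0,0],0],[[0.281,0.1,0.1],[0,0,0],0]]'
python3 - <<'E'
from h import *
c=camera_model('wrist');cv2.imwrite('pics/w1.png',snapshot('wrist')[:,:,::-1]);print(sense()['tcp_pos'],proj('wrist',[(.43,.06,.072)],c))
E
```

```text
clock: 2.35
tcp_pos: [0.4294, 0.0579, 0.1351]
orientation: [[0.006, 1.0, -0.008], [1.0, -0.006, 0.001], [0.001, -0.008, -1.0]]
ft_force: [-1.0, 0.6, -0.8]
finger_gap: 0.0882
gripper_force: 0.0
[0.43067104 0.05788328 0.13749843] [[325.79133159 208.21523767]]
```

View pics/w1.png

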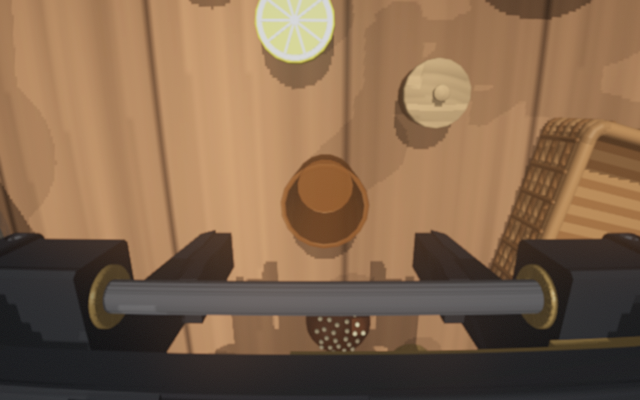

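The wrist view shows the amber rim centred at about (325,205). My estimate projects to (326,208), so the measurement holds. Next I descend, grip and lift.

```bash
python3 -m crank '[[[0.001,0,0.03],[0,0,0],0],[[0.001,0,0.06],[0,0,0],0],[[0.001,0,0.08],[0,0,0],0],[[0.001,0,0.098],[0,0,0],0],[[0.001,0,0.098],[0,0,0],0],[[0.001,0,0.098],[0,0,0],0.5],[[0.001,0,0.098],[0,0,0],0.5],[[0.001,0,0.098],[0,0,0],0.5],[[0.001,0,0.098],[0,0,0],0.5],[[0.001,0,0.098],[0,0,0],0.5],[[0.001,0,0.098],[0,0,0],0.5],[[0.001,0,0.098],[0,0,0],0.5]]' 25
```

```text
clock: 3.4
tcp_pos: [0.4311, 0.0602, 0.0416]
orientation: [[0.003, 1.0, 0.001], [1.0, -0.003, -0.0], [-0.0, 0.001, -1.0]]
ft_force: [-2.1, -0.8, 8.5]
finger_gap: 0.0584
gripper_force: 24.8
```

```bash
python3 -m crank '[[[0,0,-0.015],[0,0,0],0.5],[[0,0,-0.04],[0,0,0],0.5],[[0,0,-0.065],[0,0,0],0.5],[[0,0,-0.09],[0,0,0],0.5],[[-0.015,0.006,-0.1],[0,0,0],0.5],[[-0.04,0.016,-0.1],[0,0,0],0.5],[[-0.07,0.028,-0.1],[0,0,0],0.5],[[-0.1,0.04,-0.1],[0,0,0],0.5],[[-0.13,0.052,-0.1],[0,0,0],0.5],[[-0.16,0.064,-0.1],[0,0,0],0.5],[[-0.19,0.076,-0.1],[0,0,0],0.5],[[-0.22,0.088,-0.1],[0,0,0],0.5]]'
python3 -m crank '[[[-0.03,0.01,0],[0,0,0],0.5],[[-0.06,0.02,0],[0,0,0],0.5],[[-0.09,0.03,0],[0,0,0],0.5],[[-0.12,0.04,0],[0,0,0],0.5],[[-0.15,0.052,0],[0,0,0],0.5],[[-0.175,0.06,0],[0,0,0],0.5],[[-0.19,0.066,0],[0,0,0],0.5],[[-0.197,0.068,0],[0,0,0],0.5],[[-0.197,0.068,0.01],[0,0,0],0.5],[[-0.197,0.068,0.03],[0,0,0],0.5],[[-0.197,0.068,0.05],[0,0,0],0.5],[[-0.197,0.068,0.06],[0,0,0],0.5]]'
```

```text
clock: 4.4
tcp_pos: [0.5183, -0.1615, 0.141]
orientation: [[0.003, 1.0, 0.0], [1.0, -0.003, 0.0], [0.0, 0.0, -1.0]]
ft_force: [1.5, 0.8, -1.4]
finger_gap: 0.0585
gripper_force: 25.0
clock: 5.4
tcp_pos: [0.5843, -0.3551, 0.0779]
orientation: [[0.002, 1.0, -0.003], [1.0, -0.002, 0.003], [0.003, -0.003, -1.0]]
ft_force: [-0.5, 0.3, -1.7]
finger_gap: 0.0582
gripper_force: 25.0
```

```bash
python3 -m crank '[[[-0.001,0.001,0.01],[0,0,0],0.5],[[-0.001,0.001,0.02],[0,0,0],0.5],[[-0.001,0.001,0.026],[0,0,0],0.5],[[-0.001,0.001,0.029],[0,0,0],0.5],[[-0.001,0.001,0.029],[0,0,0],0.5],[[-0.001,0.001,0.029],[0,0,0],0.5]]'
```

```text
clock: 5.9
tcp_pos: [0.5866, -0.3584, 0.0522]
orientation: [[0.003, 1.0, 0.001], [1.0, -0.003, -0.001], [-0.001, 0.001, -1.0]]
ft_force: [-0.5, -0.1, -0.5]
finger_gap: 0.0582
gripper_force: 25.0
```

```bash
python3 -m crank '[[[0,0,0.003],[0,0,0],0.5],[[0,0,0.0055],[0,0,0],0.5],[[0,0,0.0055],[0,0,0],0.5],[[0,0,0.0055],[0,0,0],0.25],[[0,0,0.0055],[0,0,0],0.1],[[0,0,0.0055],[0,0,0],0],[[0,0,0.0055],[0,0,0],0],[[0,0,0.0055],[0,0,0],0],[[0,0,-0.03],[0,0,0],0],[[0,0,-0.07],[0,0,0],0],[[0,0,-0.11],[0,0,0],0],[[0,0,-0.11],[0,0,0],0]]'
python3 - <<'E'
from h import *
print(sense()['tcp_pos'])
im=np.vstack([snapshot('top')[100:240,380:560],snapshot('wrist')[:,:,::1][:0,:180]]) ;w=snapshot('wrist')
a=cv2.resize(im,(515,400));cv2.imwrite('pics/p1.png',np.hstack([a,cv2.resize(w,(285,178)) if 0 else w[:,180:465]])[:,:,::-1])
E
```

```text
clock: 6.9
tcp_pos: [0.5885, -0.3599, 0.1708]
orientation: [[0.003, 1.0, 0.011], [1.0, -0.003, -0.009], [-0.009, 0.011, -1.0]]
ft_force: [0.8, 0.1, 0.4]
finger_gap: 0.088
gripper_force: 0.0
[ 0.58854299 -0.35990162  0.17078807]
```

View pics/p1.png

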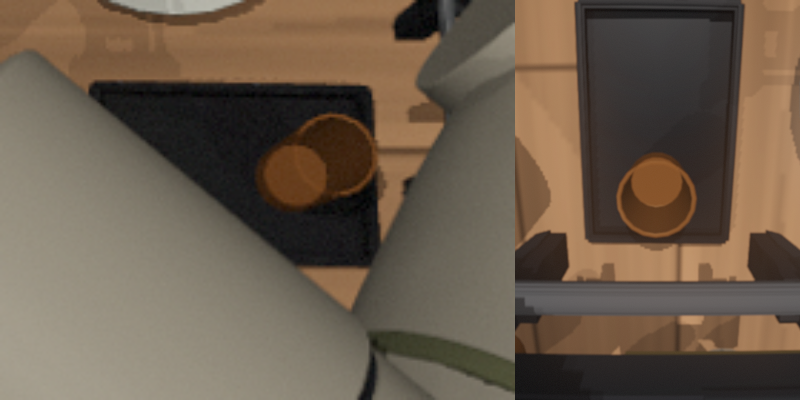

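The amber tumbler stands upright inside the tray, near its right end: its foot is at (657,183) in the wrist half. On to the green tumbler.

```bash
python3 -m crank '[[[0.42,-0.16,0],[0,0,0],0],[[0.42,-0.16,0],[0,0,0],0],[[0.42,-0.16,0],[0,0,0],0],[[0.42,-0.16,0],[0,0,0],0],[[0.42,-0.16,0],[0,0,0],0],[[0.42,-0.16,0],[0,0,0],0],[[0.42,-0.16,0],[0,0,0],0],[[0.42,-0.16,0],[0,0,0],0],[[0.42,-0.16,0],[0,0,0],0],[[0.42,-0.16,0],[0,0,0],0],[[0.42,-0.16,0],[0,0,0],0],[[0.42,-0.16,0],[0,0,0],0]]'
python3 -m crank '[[[0.215,-0.087,0.02],[0,0,0],0],[[0.215,-0.087,0.02],[0,0,0],0],[[0.215,-0.087,0.02],[0,0,0],0],[[0.215,-0.087,0.02],[0,0,0],0],[[0.215,-0.087,0.02],[0,0,0],0],[[0.215,-0.087,0.02],[0,0,0],0],[[0.215,-0.087,0.02],[0,0,0],0],[[0.215,-0.087,0.02],[0,0,0],0],[[0.215,-0.087,0.02],[0,0,0],0],[[0.215,-0.087,0.02],[0,0,0],0]]'
python3 - <<'E'
from h import *
s=sense()
c=camera_model('wrist');w=snapshot('wrist')[:,:,::-1];cv2.imwrite('pics/w2.png',w);print(s['tcp_pos'],proj('wrist',[(.34,.277,.072),(.34,.277,.005)],c))
h=cv2.cvtColor(w,cv2.COLOR_BGR2HSV);from det import *
b=blob(mask(w,(40,60,20),(85,255,255)),proj('wrist',[(.34,.277,.06)],c)[0],90);P=plane('wrist',b,.072,c)[:,:2].astype(np.float32);print(P.min(0),P.max(0))
E
```

```text
clock: 8.05
tcp_pos: [0.4244, 0.0665, 0.1605]
orientation: [[-0.001, 1.0, -0.005], [1.0, 0.001, 0.002], [0.002, -0.005, -1.0]]
ft_force: [0.2, 0.5, 1.0]
finger_gap: 0.0882
gripper_force: 0.0
clock: 8.88
tcp_pos: [0.342, 0.2765, 0.1414]
orientation: [[0.005, 1.0, -0.001], [1.0, -0.005, -0.001], [-0.001, -0.001, -1.0]]
ft_force: [-0.2, -0.2, 0.1]
finger_gap: 0.0882
gripper_force: 0.0
[0.34204729 0.2765199  0.14142162] [[321.28247878 207.71139834]
 [321.71996371 185.91767947]]
[0.31128263 0.24834855] [0.36885598 0.3122354 ]
```

```bash
python3 -m crank '[[[0.001,-0.002,0.03],[0,0,0],0],[[0.001,-0.002,0.06],[0,0,0],0],[[0.001,-0.002,0.08],[0,0,0],0],[[0.001,-0.002,0.1],[0,0,0],0],[[0.001,-0.002,0.1],[0,0,0],0],[[0.001,-0.002,0.1],[0,0,0],0.5],[[0.001,-0.002,0.1],[0,0,0],0.5],[[0.001,-0.002,0.1],[0,0,0],0.5],[[0.001,-0.002,0.1],[0,0,0],0.5],[[0.001,-0.002,0.1],[0,0,0],0.5],[[0.001,-0.002,0.1],[0,0,0],0.5],[[0.001,-0.002,0.1],[0,0,0],0.5]]' 25
```

```text
clock: 9.93
tcp_pos: [0.3401, 0.2788, 0.0425]
orientation: [[0.003, 1.0, 0.002], [1.0, -0.003, 0.001], [0.001, 0.002, -1.0]]
ft_force: [0.1, -0.3, 6.5]
finger_gap: 0.0569
gripper_force: 24.8
```

```bash
python3 -m crank '[[[0,0,-0.015],[0,0,0],0.5],[[0,0,-0.04],[0,0,0],0.5],[[0,0,-0.065],[0,0,0],0.5],[[0,0,-0.09],[0,0,0],0.5],[[-0.015,0.007,-0.1],[0,0,0],0.5],[[-0.04,0.018,-0.1],[0,0,0],0.5],[[-0.07,0.032,-0.1],[0,0,0],0.5],[[-0.1,0.046,-0.1],[0,0,0],0.5],[[-0.13,0.06,-0.1],[0,0,0],0.5],[[-0.16,0.073,-0.1],[0,0,0],0.5],[[-0.19,0.087,-0.1],[0,0,0],0.5],[[-0.22,0.1,-0.1],[0,0,0],0.5]]'
python3 -m crank '[[[-0.03,0.014,0],[0,0,0],0.5],[[-0.06,0.027,0],[0,0,0],0.5],[[-0.09,0.041,0],[0,0,0],0.5],[[-0.12,0.055,0],[0,0,0],0.5],[[-0.15,0.068,0],[0,0,0],0.5],[[-0.18,0.082,0],[0,0,0],0.5],[[-0.21,0.096,0],[0,0,0],0.5],[[-0.24,0.11,0],[0,0,0],0.5],[[-0.27,0.123,0],[0,0,0],0.5],[[-0.3,0.137,0],[0,0,0],0.5],[[-0.316,0.146,0],[0,0,0],0.5],[[-0.32,0.147,0],[0,0,0],0.5]]'
python3 -m crank '[[[0,0,0.01],[0,0,0],0.5],[[0,0,0.03],[0,0,0],0.5],[[0,0,0.05],[0,0,0],0.5],[[0,0,0.07],[0,0,0],0.5],[[0,0,0.08],[0,0,0],0.5],[[0,0,0.085],[0,0,0],0.5],[[0,0,0.085],[0,0,0],0.5],[[0,0,0.085],[0,0,0],0.5]]'
```

```text
clock: 10.93
tcp_pos: [0.439, 0.0567, 0.1418]
orientation: [[0.003, 1.0, -0.0], [1.0, -0.003, 0.0], [0.0, -0.0, -1.0]]
ft_force: [0.7, 0.2, -1.6]
finger_gap: 0.0568
gripper_force: 25.0
clock: 11.93
tcp_pos: [0.5853, -0.2649, 0.1408]
orientation: [[0.006, 1.0, -0.0], [1.0, -0.006, -0.0], [-0.0, -0.0, -1.0]]
ft_force: [-0.3, 0.1, -0.4]
finger_gap: 0.0568
gripper_force: 25.0
clock: 12.6
tcp_pos: [0.585, -0.262, 0.0575]
orientation: [[0.003, 1.0, 0.001], [1.0, -0.003, -0.0], [-0.0, 0.001, -1.0]]
ft_force: [-0.3, -1.0, -1.7]
finger_gap: 0.0567
gripper_force: 25.0
```

```bash
python3 -m crank '[[[0,0.001,0.005],[0,0,0],0.5],[[0,0.001,0.0095],[0,0,0],0.5],[[0,0.001,0.0095],[0,0,0],0.5],[[0,0.001,0.0095],[0,0,0],0.25],[[0,0.001,0.0095],[0,0,0],0.1],[[0,0.001,0.0095],[0,0,0],0],[[0,0.001,0.0095],[0,0,0],0],[[0,0.001,0.0095],[0,0,0],0],[[0,0.001,-0.03],[0,0,0],0],[[0,0.001,-0.07],[0,0,0],0],[[0,0.001,-0.09],[0,0,0],0],[[0,0.001,-0.09],[0,0,0],0]]'
python3 - <<'E'
from h import *
print(sense()['tcp_pos'])
cv2.imwrite('pics/p2.png',snapshot('wrist')[:,:,::-1])
E
```

```text
clock: 13.6
tcp_pos: [0.5873, -0.2632, 0.1522]
orientation: [[0.003, 1.0, 0.008], [1.0, -0.003, -0.005], [-0.005, 0.008, -1.0]]
ft_force: [0.2, 1.3, 0.6]
finger_gap: 0.0879
gripper_force: 0.0
[ 0.58734429 -0.26323787  0.1521994 ]
```

View pics/p2.png

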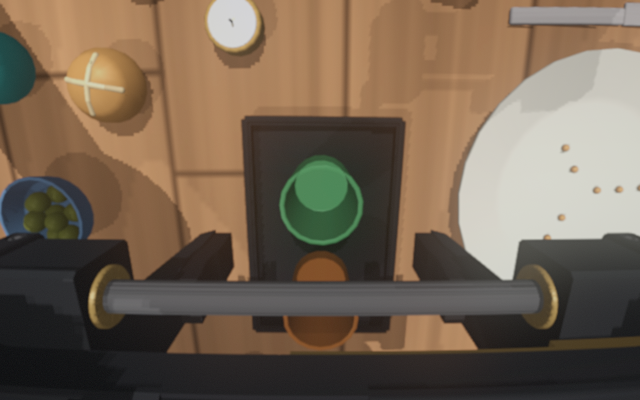

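Both tumblers stand on the tray, green at (321,195) and amber at (322,290). Pale roll next.

```bash
python3 -m crank '[[[0.084,-0.179,0],[0,0,0],0.13],[[0.084,-0.179,0],[0,0,0],0.13],[[0.084,-0.179,0],[0,0,0],0.13],[[0.084,-0.179,0],[0,0,0],0.13],[[0.084,-0.179,0],[0,0,0],0.13],[[0.084,-0.179,0],[0,0,0],0.13],[[0.084,-0.179,0.03],[0,0,0],0.13],[[0.084,-0.179,0.06],[0,0,0],0.13],[[0.084,-0.179,0.06],[0,0,0],0.13],[[0.084,-0.179,0.06],[0,0,0],0.13],[[0.084,-0.179,0.06],[0,0,0],0.13]]'
python3 - <<'E'
from det import *
c=camera_model('wrist');w=snapshot('wrist')[:,:,::-1];uv=proj('wrist',[(.407,-.1777,.012)],c)[0];print(uv)
for lo in((17,110,60),(17,125,60)):
    b=blob(mask(w,lo,(28,255,255)),uv,75,9);P=plane('wrist',b,.012,c)[:,:2].astype(np.float32);print(P.min(0),P.max(0))
cv2.imwrite('pics/w3.png',w)
E
```

```text
clock: 14.57
tcp_pos: [0.4074, -0.1779, 0.0873]
orientation: [[0.003, 1.0, 0.0], [1.0, -0.003, -0.0], [-0.0, 0.0, -1.0]]
ft_force: [0.4, -0.1, -0.5]
finger_gap: 0.0765
gripper_force: 0.0
[323.49201994 205.6768649 ]
[ 0.37955981 -0.2062417 ] [ 0.43171677 -0.14854306]
[ 0.37955981 -0.20547302] [ 0.43171677 -0.14854306]
```

View pics/w3.png

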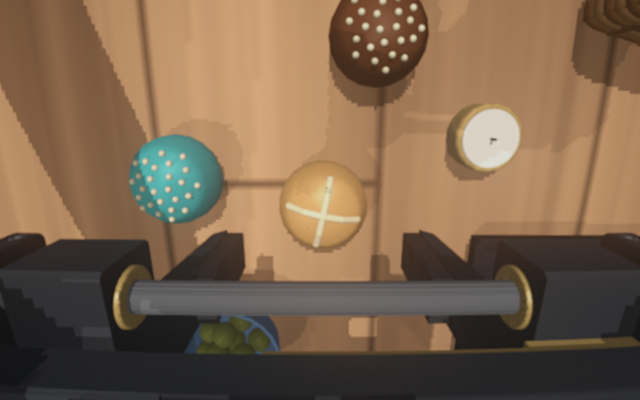

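The pale roll is centred at (323,204), as predicted. The turquoise one is clear of the left finger's path.

```bash
python3 -m crank '[[[0,0,0.025],[0,0,0],0.13],[[0,0,0.05],[0,0,0],0.13],[[0,0,0.07],[0,0,0],0.13],[[0,0,0.082],[0,0,0],0.13],[[0,0,0.082],[0,0,0],0.13],[[0,0,0.082],[0,0,0],0.5],[[0,0,0.082],[0,0,0],0.5],[[0,0,0.082],[0,0,0],0.5],[[0,0,0.082],[0,0,0],0.5],[[0,0,0.082],[0,0,0],0.5],[[0,0,0.082],[0,0,0],0.5],[[0,0,0.082],[0,0,0],0.5]]' 20
```

```text
clock: 15.62
tcp_pos: [0.4077, -0.1781, 0.0059]
orientation: [[0.003, 1.0, 0.002], [1.0, -0.003, -0.002], [-0.002, 0.002, -1.0]]
ft_force: [-0.3, 0.4, 7.4]
finger_gap: 0.0599
gripper_force: 20.0
```

```bash
python3 -m crank '[[[0,0,-0.02],[0,0,0],0.5],[[0,0,-0.05],[0,0,0],0.5],[[0,0,-0.08],[0,0,0],0.5],[[0,0,-0.11],[0,0,0],0.5],[[0.02,0.03,-0.115],[0,0,0.02],0.5],[[0.04,0.06,-0.115],[0,0,0.04],0.5],[[0.06,0.09,-0.115],[0,0,0.06],0.5],[[0.08,0.12,-0.115],[0,0,0.071],0.5],[[0.1,0.15,-0.115],[0,0,0.071],0.5],[[0.12,0.18,-0.115],[0,0,0.071],0.5],[[0.14,0.21,-0.115],[0,0,0.071],0.5],[[0.15,0.235,-0.115],[0,0,0.071],0.5]]'
python3 -m crank '[[[0.006,0.017,0],[0,0,0],0.5],[[0.006,0.017,0],[0,0,0],0.5],[[0.006,0.017,0],[0,0,0],0.5],[[0.006,0.017,0],[0,0,0],0.5]]'
```

```text
clock: 16.62
tcp_pos: [0.644, -0.0258, 0.1203]
orientation: [[0.223, 0.975, 0.001], [0.975, -0.223, 0.0], [0.0, 0.001, -1.0]]
ft_force: [0.4, 0.2, -0.2]
finger_gap: 0.0596
gripper_force: 20.0
clock: 16.95
tcp_pos: [0.6594, -0.0267, 0.1199]
orientation: [[0.225, 0.974, -0.001], [0.974, -0.225, 0.0], [-0.0, -0.001, -1.0]]
ft_force: [0.2, 0.4, -0.4]
finger_gap: 0.0598
gripper_force: 20.0
```

```bash
python3 -m crank '[[[0.008,-0.003,0.01],[0,0,0],0.5],[[0.008,-0.003,0.03],[0,0,0],0.5],[[0.008,-0.003,0.03],[0,0,0],0.5],[[0.008,-0.003,0.03],[0,0,0],0.5]]'
python3 - <<'E'
from h import *
print(sense()['tcp_pos'])
cv2.imwrite('pics/p3.png',snapshot('wrist')[:,:,::-1])
E
```

```text
clock: 17.28
tcp_pos: [0.6582, -0.0178, 0.089]
orientation: [[0.225, 0.974, -0.003], [0.974, -0.225, 0.001], [-0.0, -0.003, -1.0]]
ft_force: [0.3, -0.7, 1.0]
finger_gap: 0.0593
gripper_force: 20.0
[ 0.65818441 -0.01775416  0.08903372]
```

View pics/p3.png

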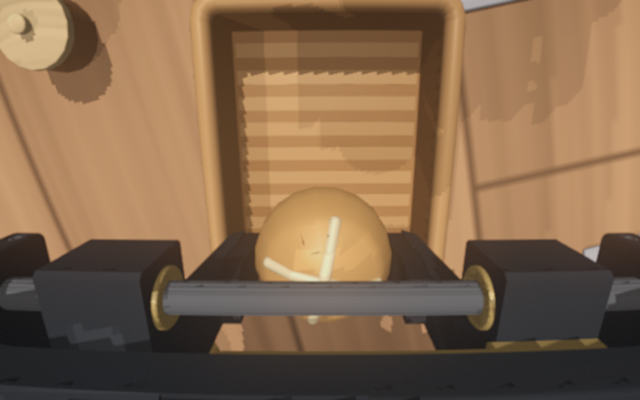

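The roll at (322,250) sits between the basket walls, whose inner edges are at about x 217 and 436. It is about 2 mm left of centre, so I shift slightly and lower it.

```bash
python3 -m crank '[[[0,0.002,0.015],[0,0,0],0.5],[[0,0.002,0.035],[0,0,0],0.5],[[0,0.002,0.055],[0,0,0],0.5],[[0,0.002,0.068],[0,0,0],0.5],[[0,0.002,0.074],[0,0,0],0.5],[[0,0.002,0.074],[0,0,0],0.5],[[0,0.002,0.074],[0,0,0],0.5]]'
```

```text
clock: 17.92
tcp_pos: [0.6618, -0.0186, 0.0168]
orientation: [[0.225, 0.974, 0.001], [0.974, -0.225, -0.0], [0.0, 0.001, -1.0]]
ft_force: [0.4, -0.2, 0.3]
finger_gap: 0.0599
gripper_force: 20.0
```

```bash
python3 -m crank '[[[0,-0.001,0.004],[0,0,0],0.5],[[0,-0.001,0.004],[0,0,0],0.5],[[0,-0.001,0.004],[0,0,0],0.25],[[0,-0.001,0.004],[0,0,0],0.17],[[0,-0.001,0.004],[0,0,0],0.17],[[0,-0.001,0.004],[0,0,0],0.17],[[0,-0.001,0.004],[0,0,0],0.17],[[0,-0.001,-0.02],[0,0,0],0.17],[[0,-0.001,-0.06],[0,0,0],0.17],[[0,-0.001,-0.09],[0,0,0],0.17],[[0,-0.001,-0.09],[0,0,0],0.17]]'
python3 - <<'E'
from h import *
s=sense();print(s['ft_force'])
p=s['tcp_pos'];R=np.array(s['orientation']);d=np.array([.4418,-.0685,.10])-p;print(p,R.T@d)
cv2.imwrite('pics/p4.png',snapshot('wrist')[:,:,::-1])
E
```

```text
clock: 18.83
tcp_pos: [0.6629, -0.0186, 0.1126]
orientation: [[0.224, 0.974, 0.011], [0.975, -0.224, -0.002], [0.0, 0.011, -1.0]]
ft_force: [-0.0, -0.1, -0.1]
finger_gap: 0.0729
gripper_force: 0.0
[-0.04225011 -0.09881596 -0.09659912]
[ 0.66286325 -0.01856534  0.11261066] [-0.09823842 -0.20436473  0.01028255]
```

View pics/p4.png

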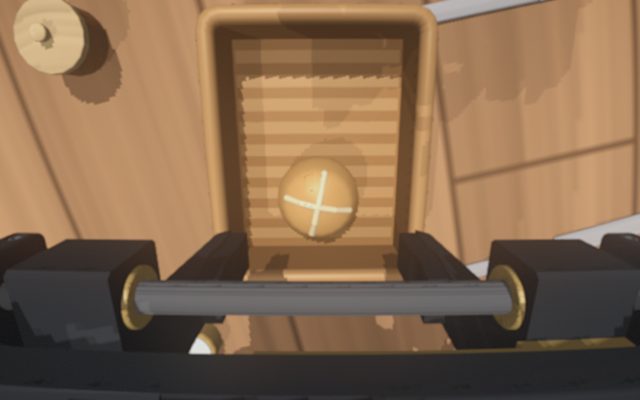

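The pale roll lies flat on the basket floor at (318,198). Now the seeded roll.

```bash
python3 -m crank '[[[-0.098,-0.204,0],[0,0,0],0.13],[[-0.098,-0.204,0],[0,0,0],0.13],[[-0.098,-0.204,0],[0,0,0],0.13],[[-0.098,-0.204,0],[0,0,0],0.13],[[-0.098,-0.204,0],[0,0,0],0.13],[[-0.098,-0.204,0],[0,0,0],0.13],[[-0.098,-0.204,0.02],[0,0,0],0.13],[[-0.098,-0.204,0.02],[0,0,0],0.13],[[-0.098,-0.204,0.02],[0,0,0],0.13],[[-0.098,-0.204,0.02],[0,0,0],0.13]]'
python3 - <<'E'
from det import *
c=camera_model('wrist');w=snapshot('wrist')[:,:,::-1];uv=proj('wrist',[(.4418,-.0685,.012)],c)[0];print(uv)
b=blob(mask(w,(0,0,0),(14,255,115)),uv,60,9);P=plane('wrist',b,.012,c)[:,:2].astype(np.float32);print(P.min(0),P.max(0))
s=sense();print(s['tcp_pos'],np.array(s['orientation']).T@(np.array([.4418,-.0685,.005])-s['tcp_pos']))
E
```

```text
clock: 19.72
tcp_pos: [0.44, -0.0678, 0.0858]
orientation: [[0.224, 0.975, -0.0], [0.975, -0.224, 0.0], [0.0, -0.0, -1.0]]
ft_force: [0.4, 0.1, -0.5]
finger_gap: 0.0766
gripper_force: 0.0
[326.93706531 206.62917029]
[ 0.40957516 -0.10399053] [ 0.47099772 -0.03641693]
[ 0.44011737 -0.06783897  0.0859066 ] [-0.000267    0.00177065  0.08090698]
```

```bash
python3 -m crank '[[[-0.001,0.001,0.025],[0,0,0],0.13],[[-0.001,0.001,0.05],[0,0,0],0.13],[[-0.001,0.001,0.07],[0,0,0],0.13],[[-0.001,0.001,0.081],[0,0,0],0.13],[[-0.001,0.001,0.081],[0,0,0],0.13],[[-0.001,0.001,0.081],[0,0,0],0.5],[[-0.001,0.001,0.081],[0,0,0],0.5],[[-0.001,0.001,0.081],[0,0,0],0.5],[[-0.001,0.001,0.081],[0,0,0],0.5],[[-0.001,0.001,0.081],[0,0,0],0.5],[[-0.001,0.001,0.081],[0,0,0],0.5],[[-0.001,0.001,0.081],[0,0,0],0.5]]' 20
python3 - <<'E'
from h import *
s=sense();print(np.array(s['orientation']).T@(np.array([.676,.0535,.12])-s['tcp_pos']))
E
```

```text
clock: 20.77
tcp_pos: [0.4409, -0.0692, 0.0056]
orientation: [[0.224, 0.974, 0.002], [0.974, -0.224, -0.001], [-0.0, 0.002, -1.0]]
ft_force: [1.1, 1.3, 7.2]
finger_gap: 0.0601
gripper_force: 20.0
[ 0.1723398   0.20183579 -0.11404163]
```

```bash
python3 -m crank '[[[0,0,-0.02],[0,0,0],0.5],[[0,0,-0.05],[0,0,0],0.5],[[0,0,-0.08],[0,0,0],0.5],[[0,0,-0.11],[0,0,0],0.5],[[0.02,0.024,-0.115],[0,0,0],0.5],[[0.045,0.053,-0.115],[0,0,0],0.5],[[0.07,0.082,-0.115],[0,0,0],0.5],[[0.095,0.111,-0.115],[0,0,0],0.5],[[0.12,0.141,-0.115],[0,0,0],0.5],[[0.145,0.17,-0.115],[0,0,0],0.5],[[0.165,0.195,-0.115],[0,0,0],0.5],[[0.173,0.203,-0.115],[0,0,0],0.5]]'
python3 -m crank '[[[0,0,0.01],[0,0,0],0.5],[[0,0,0.03],[0,0,0],0.5],[[0,0,0.03],[0,0,0],0.5],[[0,0,0.03],[0,0,0],0.5]]'
python3 - <<'E'
from h import *
s=sense();print(np.array(s['orientation']).T@(np.array([.677,.0537,.0125])-s['tcp_pos']))
E
```

```text
clock: 21.77
tcp_pos: [0.6794, 0.0559, 0.1192]
orientation: [[0.223, 0.975, 0.001], [0.975, -0.223, 0.0], [0.001, 0.001, -1.0]]
ft_force: [-1.3, -0.4, -0.4]
finger_gap: 0.0596
gripper_force: 20.0
clock: 22.1
tcp_pos: [0.6755, 0.0535, 0.0887]
orientation: [[0.225, 0.974, -0.003], [0.974, -0.225, 0.0], [-0.001, -0.003, -1.0]]
ft_force: [0.1, -0.6, 0.2]
finger_gap: 0.0601
gripper_force: 20.0
[0.00061082 0.00167153 0.07622923]
```

```bash
python3 -m crank '[[[0.001,0,0.015],[0,0,0],0.5],[[0.001,0,0.035],[0,0,0],0.5],[[0.001,0,0.055],[0,0,0],0.5],[[0.001,0,0.068],[0,0,0],0.5],[[0.001,0,0.076],[0,0,0],0.5],[[0.001,0,0.077],[0,0,0],0.5],[[0.001,0,0.077],[0,0,0],0.5]]'
```

```text
clock: 22.68
tcp_pos: [0.6773, 0.0546, 0.0136]
orientation: [[0.225, 0.974, 0.001], [0.974, -0.225, -0.0], [0.0, 0.001, -1.0]]
ft_force: [-0.6, -0.2, -0.7]
finger_gap: 0.0599
gripper_force: 20.0
```

```bash
python3 -m crank '[[[0,0,0.001],[0,0,0],0.5],[[0,0,0.001],[0,0,0],0.25],[[0,0,0.001],[0,0,0],0.17],[[0,0,0.001],[0,0,0],0.17],[[0,0,0.001],[0,0,0],0.17],[[0,0,0.001],[0,0,0],0.17],[[0,0,-0.02],[0,0,0],0.17],[[0,0,-0.06],[0,0,0],0.17],[[0,0,-0.1],[0,0,0],0.17],[[0,0,-0.1],[0,0,0],0.17],[[0,0,-0.1],[0,0,0],0.17]]'
python3 - <<'E'
from h import *
s=sense();print(s['tcp_pos'],np.array(s['orientation']).T@(np.array([.4082,.1872,.10])-s['tcp_pos']))
cv2.imwrite('pics/p5.png',snapshot('wrist')[:,:,::-1])
E
```

```text
clock: 23.6
tcp_pos: [0.6781, 0.0549, 0.1154]
orientation: [[0.224, 0.975, 0.005], [0.975, -0.224, -0.0], [0.001, 0.005, -1.0]]
ft_force: [-1.1, 0.4, -0.2]
finger_gap: 0.0731
gripper_force: 0.0
[0.67808638 0.05490102 0.11544893] [ 0.06837688 -0.29276235  0.01396978]
```

View pics/p5.png

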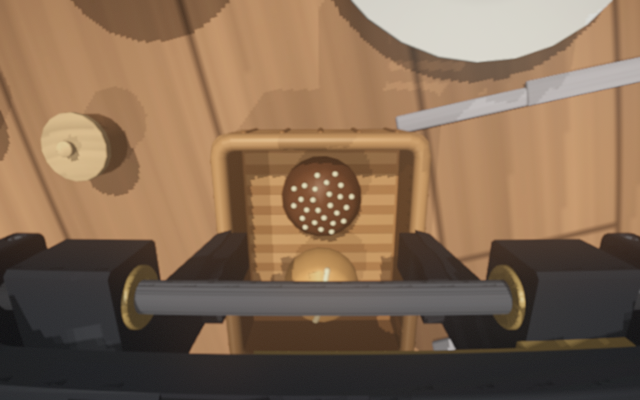

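Both rolls lie in the basket, seeded at (321,197) and pale behind it at (323,285). Now the lemon.

```bash
python3 -m crank '[[[0.068,-0.293,0],[0,0,-0.071],0.1],[[0.068,-0.293,0],[0,0,-0.071],0.1],[[0.068,-0.293,0],[0,0,-0.071],0.1],[[0.068,-0.293,0],[0,0,-0.071],0.1],[[0.068,-0.293,0],[0,0,-0.071],0.1],[[0.068,-0.293,0],[0,0,-0.071],0.1],[[0.068,-0.293,0],[0,0,-0.071],0.1],[[0.068,-0.293,0],[0,0,-0.071],0.1],[[0.068,-0.293,0],[0,0,-0.071],0.1],[[0.068,-0.293,0.02],[0,0,-0.071],0.1],[[0.068,-0.293,0.02],[0,0,-0.071],0.1],[[0.068,-0.293,0.02],[0,0,-0.071],0.1]]'
python3 - <<'E'
from det import *
c=camera_model('wrist');w=snapshot('wrist')[:,:,::-1];uv=proj('wrist',[(.4082,.1872,.025)],c)[0];print(uv)
b=blob(mask(w,(20,40,0),(45,255,255)),uv,75,9);P=plane('wrist',b,.025,c)[:,:2].astype(np.float32);print(P.min(0),P.max(0))
s=sense();print(s['tcp_pos'],np.array(s['orientation']).T@(np.array([.4082,.1872,.004])-s['tcp_pos']))
E
```

```text
clock: 24.65
tcp_pos: [0.4076, 0.1864, 0.092]
orientation: [[0.004, 1.0, -0.002], [1.0, -0.004, -0.0], [-0.0, -0.002, -1.0]]
ft_force: [0.1, -0.6, -0.2]
finger_gap: 0.0794
gripper_force: 0.0
[325.30512917 208.23061906]
[0.37837487 0.15771069] [0.4369098  0.21642871]
[0.40779187 0.18646841 0.09250927] [0.00075058 0.00049151 0.08850869]
```

Wrist view puts the lemon at (.4076,.187), 58.5 mm wide, which agrees.

```bash
python3 -m crank '[[[0.001,0,0.03],[0,0,0],0.1],[[0.001,0,0.06],[0,0,0],0.1],[[0.001,0,0.08],[0,0,0],0.1],[[0.001,0,0.087],[0,0,0],0.1],[[0.001,0,0.087],[0,0,0],0.1],[[0.001,0,0.087],[0,0,0],0.5],[[0.001,0,0.087],[0,0,0],0.5],[[0.001,0,0.087],[0,0,0],0.5],[[0.001,0,0.087],[0,0,0],0.5],[[0.001,0,0.087],[0,0,0],0.5],[[0.001,0,0.087],[0,0,0],0.5],[[0.001,0,0.087],[0,0,0],0.5]]' 20
python3 - <<'E'
from h import *
s=sense();print(np.array(s['orientation']).T@(np.array([.5977,.3022,.12])-s['tcp_pos']))
E
```

```text
clock: 25.7
tcp_pos: [0.4075, 0.1881, 0.0068]
orientation: [[0.003, 1.0, 0.002], [1.0, -0.003, 0.0], [0.0, 0.002, -1.0]]
ft_force: [-0.5, -1.2, 7.0]
finger_gap: 0.0565
gripper_force: 20.0
[ 0.11477035  0.1900695  -0.11274456]
```

```bash
python3 -m crank '[[[0,0,-0.02],[0,0,0],0.5],[[0,0,-0.05],[0,0,0],0.5],[[0,0,-0.08],[0,0,0],0.5],[[0,0,-0.11],[0,0,0],0.5],[[0.015,0.025,-0.115],[0,0,0],0.5],[[0.03,0.05,-0.115],[0,0,0],0.5],[[0.048,0.08,-0.115],[0,0,0],0.5],[[0.066,0.11,-0.115],[0,0,0],0.5],[[0.084,0.14,-0.115],[0,0,0],0.5],[[0.1,0.167,-0.115],[0,0,0],0.5],[[0.11,0.183,-0.115],[0,0,0],0.5],[[0.1145,0.19,-0.115],[0,0,0],0.5]]'
python3 -m crank '[[[0,0,0.02],[0,0,0],0.5],[[0,0,0.05],[0,0,0],0.5],[[0,0,0.08],[0,0,0],0.5],[[0,0,0.096],[0,0,0],0.5],[[0,0,0.1],[0,0,0],0.5],[[0,0,0.1],[0,0,0],0.5],[[0,0,0.1],[0,0,0],0.5]]'
```

```text
clock: 26.7
tcp_pos: [0.5988, 0.303, 0.1204]
orientation: [[0.003, 1.0, 0.001], [1.0, -0.003, 0.0], [0.0, 0.001, -1.0]]
ft_force: [0.0, -0.2, -0.0]
finger_gap: 0.0568
gripper_force: 20.0
clock: 27.28
tcp_pos: [0.5978, 0.302, 0.0221]
orientation: [[0.003, 1.0, 0.002], [1.0, -0.003, 0.001], [0.001, 0.002, -1.0]]
ft_force: [-0.1, -1.3, -0.2]
finger_gap: 0.0567
gripper_force: 20.0
```

```bash
python3 -m crank '[[[0,0,0.003],[0,0,0],0.5],[[0,0,0.003],[0,0,0],0.25],[[0,0,0.003],[0,0,0],0.25],[[0,0,0.003],[0,0,0],0.25],[[0,0,0.003],[0,0,0],0.25],[[0,0,-0.015],[0,0,0],0.25],[[0,0,-0.05],[0,0,0],0.2],[[0,0,-0.09],[0,0,0],0.2],[[0,0,-0.13],[0,0,0],0.2],[[0,0,-0.15],[0,0,0],0.2],[[0,0,-0.15],[0,0,0],0.2],[[0,0,-0.15],[0,0,0],0.2]]'
python3 - <<'E'
from h import *
s=sense();print(s['tcp_pos'],s['finger_gap'],s['ft_force'])
cv2.imwrite('pics/p6.png',snapshot('wrist')[:,:,::-1]);cv2.imwrite('pics/p7.png',snapshot('scene')[:,:,::-1])
E
```

```text
clock: 28.28
tcp_pos: [0.5974, 0.3019, 0.1717]
orientation: [[0.003, 1.0, 0.002], [1.0, -0.003, 0.001], [0.001, 0.002, -1.0]]
ft_force: [0.5, -0.2, -1.4]
finger_gap: 0.0704
gripper_force: 0.0
[0.59735905 0.30187483 0.17165083] 0.07038175307176174 [ 0.53973782 -0.24445113 -1.38148578]
```

View pics/p6.png

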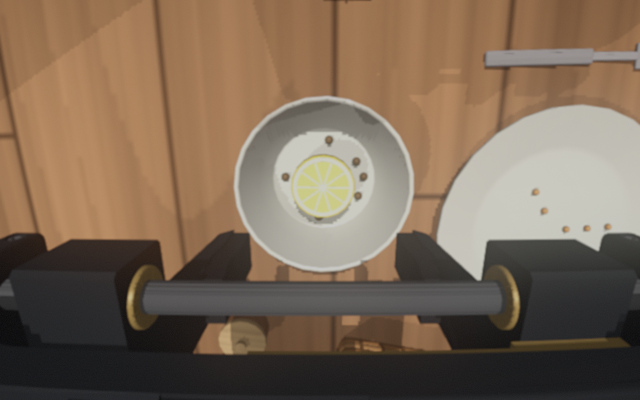

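View pics/p7.png

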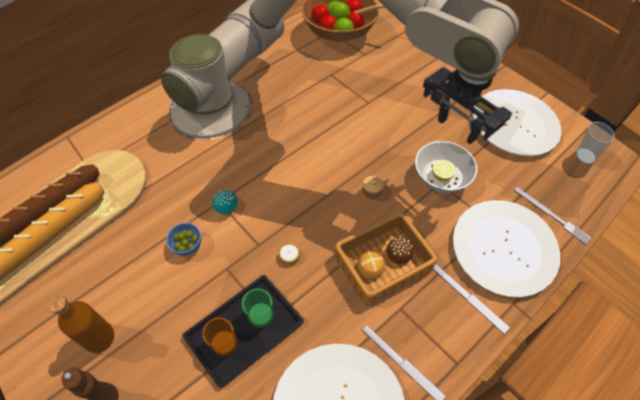

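The lemon lies on the bowl floor at (323,187). The scene view shows both rolls flat in the basket, both tumblers upright on the tray, and the olive dish and salt cellar where they were.

```bash
python3 -c "
from bench import *
print(hand_in())"
```

```text
the job is handed in; nothing more can be done
None
```

I handed the job in at about 28 s on the robot's clock; the judge returned no verdict, but the last pictures show both rolls flat in the basket, both tumblers upright on the tray, the lemon half in the scraps bowl, and the olive dish and salt cellar where they stood.

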